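Hold-to-test a light bulb at the shop counter

TASK

A customer wants the amber light bulb tested before buying it: take it out of the wooden rack and set it gently, without dropping it, cap down all the way into the large white bulb holder on the grey bulb tester and let go of it. Only once the bulb is seated, press the tester's round green key all the way down to its stop, without leaning heavily on it, and keep it down: the key springs up when let go, so finish while still holding it fully pressed. Leave the other bulbs and everything else on the counter as they are.

Things in the scene. Friction and masses are not known exactly. Their poses are not given: they have to be found in the camera images.
- amber_bulb: bulb to test: amber glass, brass cap, 98 mm tall, about 60 g, cap down in one of the rack's holes. Origin: centre of the cap's lower end, z up its axis. Cap 26 mm wide, z 0 to 26; white collar 37 mm wide, z 26 to 34, its flat underside rests on the hole's rim; then glass, widest (55 mm) at z 70 mm: grip it from above at about z 68 mm
- clear_bulb: a bulb of the same shape and size in clear glass, standing in another hole of the rack; leave it there
- opal_bulb: a bulb of the same shape and size in white glass, standing in another hole of the rack; leave it there
- rack: fixed wooden block 85 x 272 x 45 mm, three through holes of 31 mm in a row along its y axis, 88 mm apart, the middle one at its centre. Origin: centre of its underside, z up. A bulb standing in it has its origin 19 mm above the table; neighbouring bulbs' glass is 33 mm apart along the row, free across it
- tester: fixed grey steel box 180 x 280 mm, top 60 mm above the table. Origin: centre of its underside, x to its back, y left seen from its front, z up. On top: large white holder at (15, 85) mm, small one at (35, 12), green key at (-25, -85), a low disc (8 mm high) and two brass strips
- e27_mouth (a point): centre of the mouth of the large white holder, a porcelain sleeve, rim 90 mm above the table, 47 mm outside, smooth straight bore 31 mm wide and 27 mm deep. The bulb's cap goes straight in without turning; seated, the bulb's collar rests on the rim and the bulb's origin lies 26 mm below this point. Axes as the tester's
- e14_mouth (a point): centre of the mouth of the small white holder (bore 19 mm, rim 86 mm above the table), for small caps only: the amber bulb does not fit
- test_key (a joint): travel of the green key: 0 up, 0.010 m fully down at its stop. It moves straight down against a spring: about 5 N to start it, about 12 N at the stop, and springs back up when let go
- test_key_top (a point): centre of the top of the green mushroom-head key (43 mm diameter); moves with the key. Up, it stands 93 mm above the table; fully down, 83 mm. A black collar 51 mm in diameter lies under the head
- candle_jar: bystander: glass jar of pink candles, 116 mm diameter, 150 mm tall, origin at the centre of its underside
- candlestick: bystander: brass candlestick with a green candle, 80 mm diameter foot, 190 mm tall, origin at the centre of its underside
- bowl: bystander: pink stoneware bowl, 120 mm diameter, 60 mm tall, origin at the centre of its underside
- votive: bystander: green tea-light glass, 68 mm diameter, 65 mm tall, origin at the centre of its underside
- gift_box: bystander: cardboard gift box with a pink lid, 104 x 154 x 67 mm, origin at the centre of its underside

How it is judged:
By the outcome, as a careful person would: the job done as asked, in the order asked, and still so for the second after the job is handed in, while the arm keeps its last pose, push and grip.
It also fails if it takes over 64 s, if anything falls off the work surface, if the arm or the gripper's body presses on something with over 40 N, if the wrist force passes 120 N, or if a joint passes its speed limit or range.

ROBOT

A 6-joint arm with a two-finger parallel gripper is mounted at the origin on the work surface. World frame = base frame: x ahead of the robot, y to its left, z up, the work surface at z = 0. Lengths are in mm, angles in rad, forces in N, time in s.
With the tool pointing down it reaches from about 275 to 1000 mm from the base axis. Payload 8.4 kg.
Tool frame: the origin (TCP) lies between the finger pads; the fingertips stand r.nose_length ahead of it and the grasp point (between the pads) lies 8 mm behind it (r.nose_length is the distance from the TCP to the fingertips, in mm); y points along the fingers, x is the direction in which the jaws open and shut, and the axes are right-handed (so a half turn about y gives the same grasp; the last joint's range is limited). The gripper opens to 85 mm and grips with 20 to 120 N. Pads are 22 mm wide; open, the fingers measure 114 mm over their backs; the gripper's body (76 mm by 85 mm) begins 54 mm behind the grasp point. The pads swing forward as they close: fully open they stand 13 mm farther back than shut.
Start: joints at [-1.311, 0.353, 1.633, -0, 1.155, -0.002], TCP at [161.761, -603.706, 218.581] pointing down, gripper open.
Joint ranges: [-2.63, 2.63], [-0.92, 2.1], [0.06, 2.66], [-1.3, 4.44], [0, 2.69], [-3.02, 3.02]. Speed limits (rad/s): [2.22, 2.22, 2.79, 3.14, 3.14, 3.14].

INTERFACE

Orientations are given as [roll, pitch, yaw] about the fixed x, y, z axes, in that order (R = Rz(yaw) Ry(pitch) Rx(roll)).
In Python, from rig import r, cams, order gives the robot as it stands. The module is installed in compiled form; this text tells all that it offers.
- The arm moves only by the shell command python3 -m crank 'ROWS' [FORCE]. ROWS is JSON, a list of rows, each a list of 7 numbers: the turn, a rotation vector about the tool's x, y, z in degrees, then the shift along the tool's x, y, z in cm, then the opening, from -1 (shut) to 1 (fully open). A call has exactly 10 rows; each row shifts and turns the pose as measured when the row begins, along the tool's axes as they then stand; what a row does not reach is not made up. A row lasts 1/12 s, in which the tool goes at most 41.7 mm and 7.16 degrees, less where a joint would pass 70% of its speed; a pose out of reach is approached as far as the arm can. A call with a gripper value outside its range is refused whole. The fingers move at their own pace and stop on an object; FORCE is the grip in N (left out, the last holds). Time passes only in rows, so rows that do not move let the fingers close, or fill a call up. It gives the time, the measured TCP pose, the force and the opening at its end, in the units of the state.
- r.sense(): the state, without advancing time (a new reading comes with each control period).
- cams.grab_frame(name): name is "scene" or "top" or "wrist"; returns the picture (420x560x3 uint8, blue, green, red); there is no depth.
- cams.camera_info(name): a dict with "intrinsics" (3x3 intrinsics, pixels), "k1" (the pictures are not rectified: a ray, as slopes to the right and down, at radius r is drawn at 1 + k1 r^2 times it, then the intrinsics apply), "view" (4x4, takes a point from world to camera coordinates); the wrist camera has in their place "hand_eye" (4x4, takes a point from camera to tool coordinates, whose origin is the TCP and whose axes are the tool frame's). Camera axes: x right, y up, looking along -z (the intrinsics and any distortion apply to the point x, -y, -z); pixel columns grow to the right and rows downward; lengths in mm; the calibration is good to about 2 mm. A picture is of the moment at which its call begins: read the wrist's pose just before it. camera_info takes no time and is no camera call.
- order.sign_off(): hands the job in, once; it reports no verdict.
The state is a dict: "clock": time; "qpos": joint angles; "qvel": joint speeds; "joint_efforts": joint torques, N m; "eef_pos": TCP position; "tcp_rot": TCP orientation; "contact_force": force on the tool from outside, world axes, zero at the start; "wrist_torque": the same for the moment, N m; "opening": opening from 0.0 (shut) to 1.0 (fully open).
Only numpy, scipy, OpenCV 4.12 (cv2) and the standard library are available. Lean on these libraries where they do the work, as an engineer would, in place of code of your own. Each camera call takes 0.05 s, during which the arm holds its last target.

## Working session

There is one attempt and no reset: what is moved stays moved. The work goes in short steps, Python scripts to look and compute and a shell command to move; the robot and the scene stay as the last step left them, time stands still between calls to the robot, and variables do not carry over. Pictures are saved under pics/ and viewed, and the job is handed in when it is done.

```bash
mkdir -p pics; ls; python3 - <<'E'
from rig import r,cams,order
import cv2,numpy as np
np.set_printoptions(precision=4,suppress=True)
print(r.sense(), r.nose_length)
for n in("scene","top","wrist"):
    print(n,cams.camera_info(n))
    cv2.imwrite(f"pics/a_{n}.png",cams.grab_frame(n))
E
```

```text
pics
{'clock': 0.0, 'qpos': array([-1.3114,  0.3536,  1.6341,  0.    ,  1.1552, -0.0024]), 'qvel': array([ 0.0022,  0.0008,  0.0004,  0.0015,  0.0008, -0.0022]), 'joint_efforts': array([ -0.0033, -60.5262, -34.207 ,  -0.0001,   0.0091,  -0.    ]), 'eef_pos': array([ 161.6394, -603.2374,  217.8765]), 'tcp_rot': array([-1.5708,  0.0013, -1.309 ]), 'contact_force': array([-0.1705, -0.6043,  0.1991]), 'wrist_torque': array([-0.0239, -0.0418, -0.0007]), 'opening': 1.0019233089516688} 11.0
scene {'intrinsics': array([[518.2128,   0.    , 273.6434],
       [  0.    , 518.2128, 201.046 ],
       [  0.    ,   0.    ,   1.    ]]), 'k1': 0.01081256651961096, 'view': array([[   -0.6296,     0.7768,    -0.0115,   353.2302],
       [   -0.6551,    -0.5229,     0.5453,   329.8706],
       [    0.4176,     0.3509,     0.8381, -1800.5515],
       [    0.    ,     0.    ,     0.    ,     1.    ]])}
top {'intrinsics': array([[451.0377,   0.    , 278.2149],
       [  0.    , 451.0377, 212.1686],
       [  0.    ,   0.    ,   1.    ]]), 'k1': -0.05272832913581562, 'view': array([[    0.0289,    -0.9996,     0.0031,     2.5668],
       [    0.9916,     0.029 ,     0.1262,  -577.392 ],
       [   -0.1262,    -0.0005,     0.992 , -1538.9093],
       [    0.    ,     0.    ,     0.    ,     1.    ]])}
wrist {'intrinsics': array([[332.9918,   0.    , 274.4003],
       [  0.    , 332.9918, 212.6325],
       [  0.    ,   0.    ,   1.    ]]), 'k1': -0.0732031550985337, 'hand_eye': array([[   1.    ,   -0.0009,    0.0004,    0.6443],
       [   0.0006,    0.3272,   -0.945 , -155.1716],
       [   0.0007,    0.945 ,    0.3272,   82.619 ],
       [   0.    ,    0.    ,    0.    ,    1.    ]])}
```

View pics.

View pics/a_scene.png

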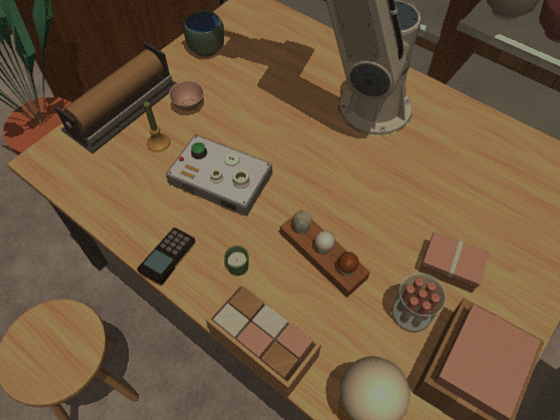

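View pics/a_top.png

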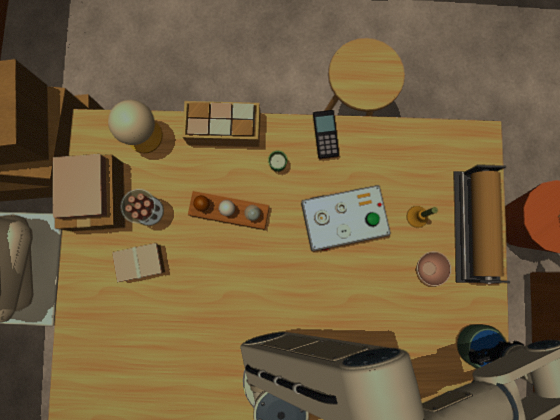

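View pics/a_wrist.png

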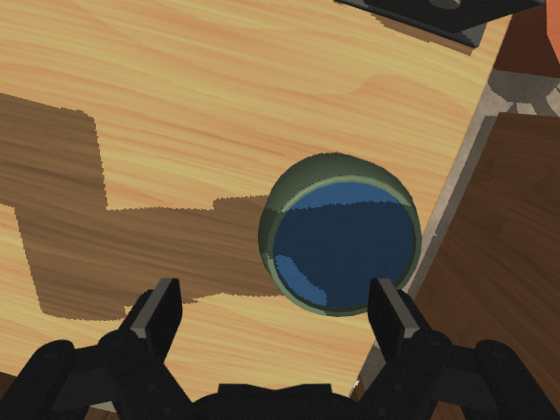

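```bash
cat > h.py <<'E'
from rig import r,cams,order
import cv2,numpy as np
from scipy.spatial.transform import Rotation as Ro
np.set_printoptions(precision=3,suppress=True)
def T_tool(s=None):
    s=s or r.sense(); T=np.eye(4); T[:3,:3]=Ro.from_euler('xyz',s['tcp_rot']).as_matrix(); T[:3,3]=s['eef_pos']; return T
def cam(name,s=None):
    i=cams.camera_info(name)
    c2w=T_tool(s)@i['hand_eye'] if name=='wrist' else np.linalg.inv(i['view'])
    return i['intrinsics'],i['k1'],c2w
def ray(c,uv):
    K,k1,M=c
    d=cv2.undistortPoints(np.array([[uv]],float),K,np.array([k1,0,0,0.]))[0,0]
    v=M[:3,:3]@np.array([d[0],-d[1],-1]); return M[:3,3],v/np.linalg.norm(v)
def plane(c,uv,z):
    o,v=ray(c,uv); return o+v*(z-o[2])/v[2]
def tri(rays):
    A=np.zeros((3,3));b=np.zeros(3)
    for o,v in rays:
        P=np.eye(3)-np.outer(v,v);A+=P;b+=P@o
    p=np.linalg.solve(A,b); return p,[np.linalg.norm((np.eye(3)-np.outer(v,v))@(p-o)) for o,v in rays]
def proj(c,p):
    K,k1,M=c
    q=np.linalg.inv(M)@np.append(p,1); x=np.array([q[0],-q[1]])/-q[2]
    x=x*(1+k1*(x@x)); return K[:2,:2]@x+K[:2,2]
E
python3 - <<'E'
import cv2
a=cv2.imread('pics/a_top.png');cv2.imwrite('pics/b1.png',cv2.resize(a[170:270,180:400],None,fx=3.6,fy=3.6,interpolation=cv2.INTER_CUBIC))
a=cv2.imread('pics/a_scene.png');cv2.imwrite('pics/b2.png',cv2.resize(a[130:300,160:380],None,fx=3.5,fy=3.5,interpolation=cv2.INTER_CUBIC))
E
```

```text
(no output)
```

View pics/b1.png

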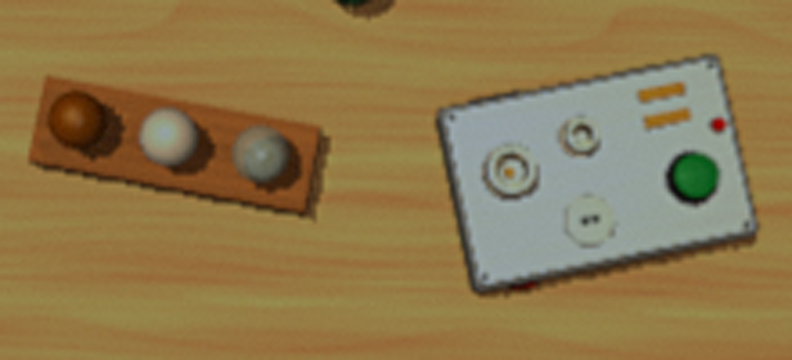

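View pics/b2.png

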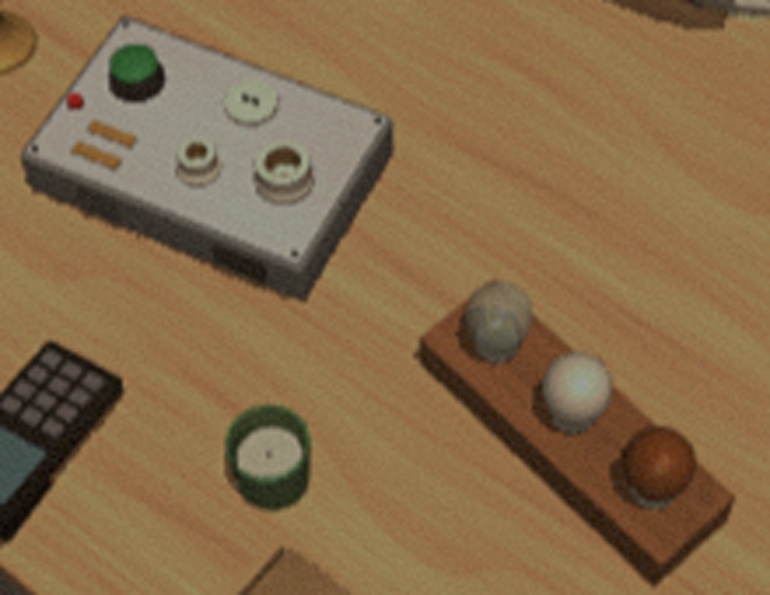

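```bash
python3 - <<'E'
from h import *
ct=cam('top');cs=cam('scene')
t=lambda x,y:((x+.5)/3.6-.5+180,(y+.5)/3.6-.5+170)
s=lambda x,y:((x+.5)/3.5-.5+160,(y+.5)/3.5-.5+130)
for n,a,b,z in [('amber',(77,119),(658,464),89),('opal',(169,137),(576,390),89),('clear',(263,155),(498,318),89),('e27',(510.5,170),(283,163),90),('e14',(579,135),(197,152),86),('key',(693,177),(136,62),91),('disc',(588,220),(251,101),68)]:
    p,e=tri([ray(ct,t(*a)),ray(cs,s(*b))])
    print(n,p,e,plane(ct,t(*a),z),plane(cs,s(*b),z))
E
```

```text
amber [595.767 283.031  83.065] [np.float64(0.35974052662305367), np.float64(0.3597405266231355)] [595.095 281.685  89.   ] [598.394 284.504  89.   ]
opal [581.477 195.731  80.051] [np.float64(0.49614258417947016), np.float64(0.496142584179445)] [580.537 194.266  89.   ] [585.56  198.532  89.   ]
clear [566.8   106.976  78.262] [np.float64(1.170038438831347), np.float64(1.170038438831286)] [566.093 105.372  89.   ] [571.526 111.582  89.   ]
e27 [ 559.532 -127.489   80.763] [np.float64(0.2928155505633776), np.float64(0.2928155505631991)] [ 558.597 -126.843   90.   ] [ 564.043 -122.382   90.   ]
e14 [ 595.491 -192.736   79.207] [np.float64(0.612353175264637), np.float64(0.6123531752646998)] [ 594.157 -191.288   86.   ] [ 599.005 -189.377   86.   ]
key [ 558.032 -300.241   82.139] [np.float64(0.21509745076571266), np.float64(0.21509745076568282)] [ 556.853 -298.201   91.   ] [ 562.608 -294.563   91.   ]
disc [ 516.225 -204.162   61.172] [np.float64(0.12110414178863894), np.float64(0.121104141788635)] [ 515.682 -203.274   68.   ] [ 519.787 -200.113   68.   ]
```

```bash
python3 -m crank '[[0,-6.57,0,0,-0.6,0,1],[0,-6.57,0,0,-0.6,0,1],[0,-6.57,0,0,-0.6,0,1],[0,-6.57,0,0,-0.6,0,1],[0,-6.57,0,0,-0.6,0,1],[0,-6.57,0,0,-0.6,0,1],[0,-6.57,0,0,-0.6,0,1],[0,-6.57,0,0,-0.6,0,1],[0,-6.57,0,0,-0.6,0,1],[0,-6.57,0,0,-0.6,0,1]]'
cat > go.py <<'E'
# prints tool-frame shift (cm) & turn (deg) needed to a world target
import sys
from h import *
def go(target,yaw=None):
    s=r.sense();T=T_tool(s)
    d=T[:3,:3].T@(np.array(target)-T[:3,3])/10
    out=f"at {s['eef_pos']} rot {np.degrees(s['tcp_rot'])} shift cm {d}"
    if yaw is not None:
        Rt=Ro.from_euler('xyz',[-np.pi/2,0,np.radians(yaw)]).as_matrix()
        out+=f" turn {np.degrees(Ro.from_matrix(T[:3,:3].T@Rt).as_rotvec())}"
    print(out,'t',round(s['clock'],2),'F',s['contact_force'],'q',s['qpos'])
if __name__=='__main__':
    a=[float(x) for x in sys.argv[1:]]; go(a[:3],a[3] if len(a)>3 else None)
E
python3 go.py 545 -205 280 -9.3
```

```text
clock: 0.98
eef_pos: [160.9, -600.4, 275.3]
tcp_rot: [-1.56, 0.004, -0.112]
contact_force: [0.2, -0.8, 0.8]
opening: 0.998
at [ 160.858 -600.37   275.292] rot [-89.4     0.234  -6.42 ] shift cm [33.75  -0.152 43.588] turn [-0.594  2.879 -0.249] t 0.98 F [ 0.176 -0.779  0.768] q [-1.311  0.307  1.57   0.     1.276 -1.199]
```

```bash
python3 -m crank '[[0,0.3,0,2.4,0,3.1,1],[0,0.3,0,2.4,0,3.1,1],[0,0.3,0,2.4,0,3.1,1],[0,0.3,0,2.4,0,3.1,1],[0,0.3,0,2.4,0,3.1,1],[0,0.3,0,2.4,0,3.1,1],[0,0.3,0,2.4,0,3.1,1],[0,0.3,0,2.4,0,3.1,1],[0,0.3,0,2.4,0,3.1,1],[0,0.3,0,2.4,0,3.1,1]]'
python3 go.py 545 -205 280 -9.3
```

```text
clock: 1.82
eef_pos: [442.7, -316.8, 276.0]
tcp_rot: [-1.564, 0.006, -0.166]
contact_force: [-0.2, -1.7, 0.7]
opening: 1.002
at [ 442.732 -316.836  276.024] rot [-89.587   0.34   -9.496] shift cm [ 8.239 -0.355 12.721] turn [-0.413 -0.198 -0.339] t 1.82 F [-0.197 -1.674  0.672] q [-0.626  0.18   1.734  0.004  1.236 -0.462]
```

```bash
python3 -m crank '[[0,0,0,1.6,0,2.5,1],[0,0,0,1.6,0,2.5,1],[0,0,0,1.6,0,2.5,1],[0,0,0,1.6,0,2.5,1],[0,0,0,1.4,0,2.2,1],[0,0,0,0,0,0,1],[0,0,0,0,0,0,1],[0,0,0,0,0,0,1],[0,0,0,0,0,0,1],[0,0,0,0,0,0,1]]'
python3 - <<'E'
from h import *
import pickle
s=r.sense();im=cams.grab_frame('wrist');cv2.imwrite('pics/c1.png',im);pickle.dump(s,open('c1.pkl','wb'));print(s['eef_pos'],s['tcp_rot'],s['qvel'])
E
```

```text
clock: 2.65
eef_pos: [546.6, -197.0, 274.5]
tcp_rot: [-1.562, 0.008, -0.158]
contact_force: [0.5, -0.3, 0.3]
opening: 1.005
[ 546.614 -197.04   274.492] [-1.562  0.008 -0.158] [-0.015 -0.004  0.006 -0.003  0.    -0.006]
```

View pics/c1.png

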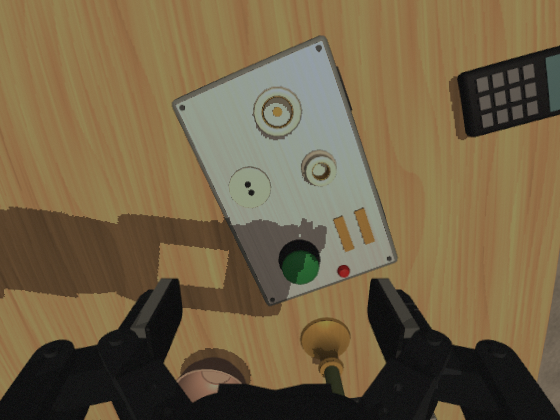

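```bash
python3 - <<'E'
import cv2
a=cv2.imread('pics/c1.png');cv2.imwrite('pics/c2.png',cv2.resize(a[70:200,220:360],None,fx=4.5,fy=4.5,interpolation=cv2.INTER_CUBIC))
cv2.imwrite('pics/c3.png',cv2.convertScaleAbs(cv2.resize(a[210:310,230:420],None,fx=4,fy=4,interpolation=cv2.INTER_CUBIC),alpha=2))
E
```

```text
(no output)
```

View pics/c2.png

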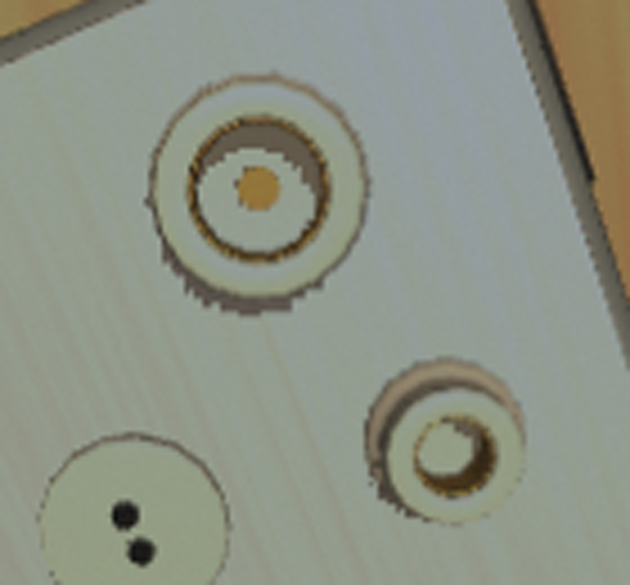

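View pics/c3.png

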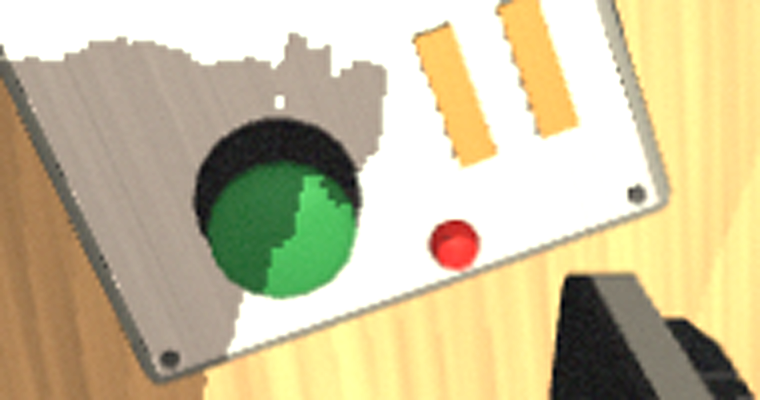

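```bash
python3 - <<'E'
from h import *
import pickle
c=cam('wrist',pickle.load(open('c1.pkl','rb')))
f=lambda x,y:((x+.5)/4.5-.5+220,(y+.5)/4.5-.5+70)
g=lambda x,y:((x+.5)/4-.5+230,(y+.5)/4-.5+210)
L=plane(c,f(259,188),90);S=plane(c,f(455,456),86);K=plane(c,g(282,228),90);D=plane(c,f(134,524),68)
a,b=plane(c,f(188,188),90),plane(c,f(330,188),90);print('bore',np.linalg.norm(a-b))
a,b=plane(c,g(207,228),90),plane(c,g(357,228),90);print('key dia',np.linalg.norm(a-b))
print('L',L,'S',S,'K',K,'D',D,'LK',np.linalg.norm((L-K)[:2]),'LS',np.linalg.norm((L-S)[:2]),np.hypot(20,73))
d=(K-L)[:2];print('yaw',np.degrees(np.arctan2(d[1],d[0])-np.arctan2(-170,-40)))
# e27 with three views
t=lambda x,y:((x+.5)/3.6-.5+180,(y+.5)/3.6-.5+170)
s=lambda x,y:((x+.5)/3.5-.5+160,(y+.5)/3.5-.5+130)
ct=cam('top');cs=cam('scene')
print(tri([ray(ct,t(510.5,170)),ray(cs,s(283,163)),ray(c,f(259,188))]))
print(tri([ray(ct,t(693,177)),ray(cs,s(136,62)),ray(c,g(282,228))]))
E
python3 go.py 585 270 275 -9.3
```

```text
bore 31.07324653402821
key dia 42.84248280706048
L [ 557.754 -125.198   90.   ] S [ 593.522 -191.88    86.   ] K [ 557.378 -297.335   90.   ] D [ 514.455 -200.536   68.   ] LK 172.13728490261 LS 75.66914609176993 75.69015788066504
yaw 13.115136886312339
(array([ 558.971, -126.702,   81.303]), [np.float64(1.1711672835596103), np.float64(0.7101835534901552), np.float64(1.7997022705381533)])
(array([ 557.779, -300.567,   82.364]), [np.float64(0.5514339251663478), np.float64(0.4332658421567178), np.float64(0.8548302015533279)])
at [ 546.535 -197.223  274.518] rot [-89.482   0.474  -9.094] shift cm [-3.586  0.404 46.741] turn [-0.517  0.204 -0.475] t 2.7 F [ 0.124 -0.566 -0.458] q [-0.353  0.242  1.66   0.008  1.25  -0.197]
```

```bash
python3 -m crank '[[0,0,0,-0.3,0,4.0,1],[0,0,0,-0.3,0,4.0,1],[0,0,0,-0.3,0,4.0,1],[0,0,0,-0.3,0,4.0,1],[0,0,0,-0.3,0,4.0,1],[0,0,0,-0.3,0,4.0,1],[0,0,0,-0.3,0,4.0,1],[0,0,0,-0.3,0,4.0,1],[0,0,0,-0.3,0,4.0,1],[0,0,0,-0.3,0,4.0,1]]'
python3 go.py 590 270 225 -9.3
```

```text
clock: 3.53
eef_pos: [583.0, 200.9, 279.2]
tcp_rot: [-1.565, 0.004, -0.184]
contact_force: [0.7, -1.6, 0.3]
opening: 1.0
at [583.021 200.878 279.223] rot [-89.694   0.222 -10.561] shift cm [-0.56   5.461  6.894] turn [-0.309 -1.262 -0.219] t 3.53 F [ 0.703 -1.619  0.265] q [0.326 0.291 1.584 0.007 1.268 0.508]
```

```bash
python3 -m crank '[[0,-0.5,0,-0.2,2,2.5,1],[0,-0.5,0,-0.2,2,2.5,1],[0,0,0,-0.2,1.5,1.0,1],[0,0,0,0,0,0,1],[0,0,0,0,0,0,1],[0,0,0,0,0,0,1],[0,0,0,0,0,0,1],[0,0,0,0,0,0,1],[0,0,0,0,0,0,1],[0,0,0,0,0,0,1]]'
python3 - <<'E'
from h import *
import pickle
s=r.sense();im=cams.grab_frame('wrist');cv2.imwrite('pics/d1.png',im);pickle.dump(s,open('d1.pkl','wb'));print(s['eef_pos'],s['tcp_rot'],s['qvel'])
E
```

```text
clock: 4.37
eef_pos: [591.4, 264.1, 228.7]
tcp_rot: [-1.561, -0.004, -0.169]
contact_force: [-0.2, -0.6, 0.3]
opening: 0.999
[591.36  264.075 228.72 ] [-1.561 -0.004 -0.169] [-0.015 -0.014 -0.003 -0.002  0.003 -0.002]
```

View pics/d1.png

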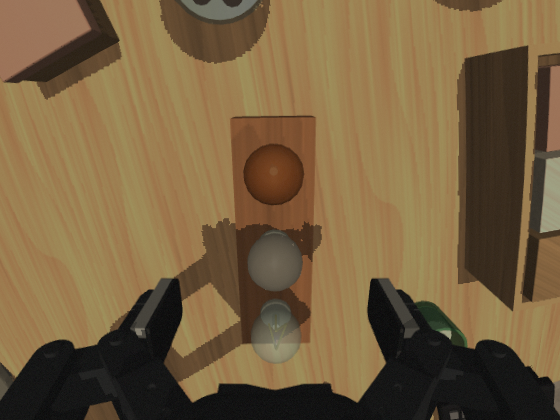

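```bash
python3 - <<'E'
from h import *
import pickle
im=cv2.imread('pics/d1.png');c=cam('wrist',pickle.load(open('d1.pkl','rb')))
hsv=cv2.cvtColor(im,cv2.COLOR_BGR2HSV)
print(hsv[174,273],hsv[174,250],hsv[140,273],hsv[205,273])
sub=im[120:225,225:325];cv2.imwrite('pics/d2.png',cv2.resize(sub,None,fx=5,fy=5,interpolation=cv2.INTER_CUBIC))
for p in [(273.5,174),(275,262)]:
    print(plane(c,p,89))
for p,z in [((232,117),45),((315,117),45),((243,343),45),((310,343),45)]: print(plane(c,p,z))
a,b=plane(c,(243.5,174),89),plane(c,(303.5,174),89);print(np.linalg.norm(a-b))
ct=cam('top');cs=cam('scene')
t=lambda x,y:((x+.5)/3.6-.5+180,(y+.5)/3.6-.5+170)
s=lambda x,y:((x+.5)/3.5-.5+160,(y+.5)/3.5-.5+130)
print(tri([ray(ct,t(77,119)),ray(cs,s(658,464)),ray(c,(273.5,174))]))
E
```

```text
[ 13 156 126] [ 12 188  91] [ 12 155 125] [ 13 158 102]
[592.911 283.538  89.   ]
[579.511 196.457  89.   ]
[560.621 337.925  45.   ]
[641.465 324.144  45.   ]
[517.438  69.385  45.   ]
[600.289  55.059  45.   ]
54.1646871757651
(array([594.624, 282.733,  82.657]), [np.float64(1.3678645931002684), np.float64(0.81707945709972), np.float64(1.994915478123705)])
```

View pics/d2.png

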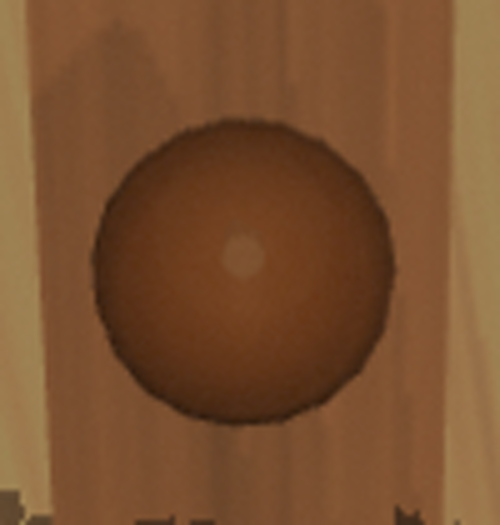

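```bash
python3 go.py 593.3 283.4 79 -9
```

```text
at [591.457 264.104 228.835] rot [-89.409  -0.219  -9.704] shift cm [-0.201 15.002  1.779] turn [-0.589 -0.703  0.223] t 4.42 F [-0.023 -0.201  0.035] q [0.414 0.374 1.578 0.007 1.18  0.581]
```

```bash
python3 -m crank '[[-0.6,-0.7,0.2,-0.2,0,1.8,1],[0,0,0,0,0,0,1],[0,0,0,0,2,0,1],[0,0,0,0,2,0,1],[0,0,0,0,2,0,1],[0,0,0,0,1.5,0,1],[0,0,0,0,0.5,0,1],[0,0,0,0,0,0,1],[0,0,0,0,0,0,1],[0,0,0,0,0,0,1]]'
python3 go.py 593.3 283.4 79 -9
python3 - <<'E'
from h import *
import pickle
s=r.sense();im=cams.grab_frame('wrist');cv2.imwrite('pics/d3.png',im);pickle.dump(s,open('d3.pkl','wb'));print(s['eef_pos'],s['tcp_rot'],s['qvel'])
E
```

```text
clock: 5.25
eef_pos: [595.6, 280.6, 151.5]
tcp_rot: [-1.567, -0.007, -0.159]
contact_force: [0.1, -0.2, 0.1]
opening: 1.006
at [595.634 280.574 151.476] rot [-89.809  -0.411  -9.116] shift cm [-0.327  7.246  0.218] turn [-0.19  -0.115  0.411] t 5.25 F [ 0.057 -0.217  0.084] q [ 0.439  0.465  1.622 -0.001  1.047  0.598]
[595.634 280.574 151.476] [-1.567 -0.007 -0.159] [-0.002 -0.008 -0.01  -0.001  0.007 -0.002]
```

View pics/d3.png

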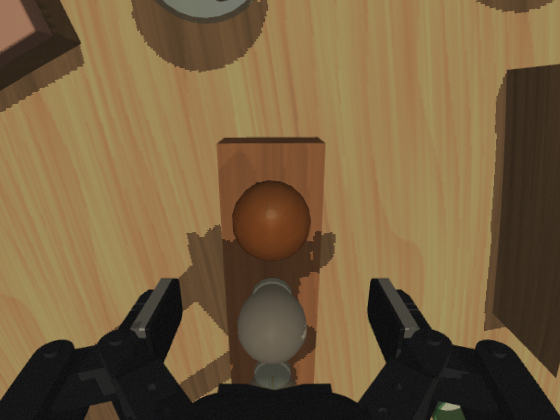

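```bash
python3 - <<'E'
from h import *
import pickle
c=cam('wrist',pickle.load(open('d3.pkl','rb')))
print(plane(c,(271.5,220.5),89), np.linalg.norm(plane(c,(233,220.5),89)-plane(c,(310,220.5),89)))
E
```

```text
[593.105 283.299  89.   ] 53.73088323474809
```

```bash
python3 -m crank '[[-0.2,-0.1,0.4,-0.3,1.5,0.2,1],[0,0,0,0,1.5,0,1],[0,0,0,0,1.5,0,1],[0,0,0,0,1.5,0,1],[0,0,0,0,0.8,0,1],[0,0,0,0,0.4,0,1],[0,0,0,0,0,0,1],[0,0,0,0,0,0,1],[0,0,0,0,0,0,1],[0,0,0,0,0,0,1]]'
python3 go.py 593.3 283.4 79 -9
```

```text
clock: 6.13
eef_pos: [596.2, 286.0, 79.6]
tcp_rot: [-1.566, -0.007, -0.157]
contact_force: [0.3, -0.5, -0.7]
opening: 1.0
at [596.195 286.046  79.586] rot [-89.71   -0.385  -8.977] shift cm [-0.245  0.055 -0.307] turn [-0.29   0.023  0.385] t 6.13 F [ 0.263 -0.487 -0.736] q [0.445 0.551 1.662 0.    0.92  0.601]
```

```bash
python3 -m crank '[[-0.3,0,0.4,-0.25,0.05,-0.3,1],[0,0,0,0,0,0,1],[0,0,0,0,0,0,1],[0,0,0,0,0,0,1],[0,0,0,0,0,0,1],[0,0,0,0,0,0,1],[0,0,0,0,0,0,1],[0,0,0,0,0,0,1],[0,0,0,0,0,0,1],[0,0,0,0,0,0,1]]'
python3 go.py 593.3 283.4 79 -9
```

```text
clock: 6.97
eef_pos: [594.4, 283.8, 81.6]
tcp_rot: [-1.569, -0.002, -0.157]
contact_force: [0.6, 0.2, 0.4]
opening: 1.001
at [594.373 283.766  81.609] rot [-89.911  -0.132  -8.986] shift cm [-0.101  0.261 -0.053] turn [-0.089  0.014  0.132] t 6.97 F [0.552 0.155 0.366] q [ 0.443  0.548  1.662 -0.     0.929  0.6  ]
```

```bash
python3 -m crank '[[0,0,0,-0.1,0.2,0,1],[0,0,0,0,0,0,0.7],[0,0,0,0,0,0,0.4],[0,0,0,0,0,0,0.2],[0,0,0,0,0,0,0],[0,0,0,0,0,0,-0.3],[0,0,0,0,0,0,-0.6],[0,0,0,0,0,0,-1],[0,0,0,0,0,0,-1],[0,0,0,0,0,0,-1]]' 30
python3 go.py 593.3 283.4 79 -9
```

```text
clock: 7.8
eef_pos: [593.3, 284.1, 79.8]
tcp_rot: [-1.569, -0.002, -0.157]
contact_force: [-0.8, 0.9, 0.9]
opening: 0.59
at [593.3   284.07   79.754] rot [-89.903  -0.131  -8.986] shift cm [ 0.01   0.075 -0.066] turn [-0.097  0.014  0.131] t 7.8 F [-0.817  0.85   0.887] q [0.444 0.549 1.665 0.    0.924 0.601]
```

```bash
python3 -m crank '[[0,0,0,0,0,0,-1],[0,0,0,0,0,0,-1],[0,0,0,0,0,0,-1],[0,0,0,0,-0.5,0,-1],[0,0,0,0,-1,0,-1],[0,0,0,0,-1.5,0,-1],[0,0,0,0,-1.5,0,-1],[0,0,0,0,-1.5,0,-1],[0,0,0,0,-1.5,0,-1],[0,0,0,0,0,0,-1]]'
python3 - <<'E'
from h import *
s=r.sense();print(s['eef_pos'],s['opening'],s['contact_force'],s['tcp_rot'])
cv2.imwrite('pics/e1.png',cams.grab_frame('wrist'));a=cams.grab_frame('scene');cv2.imwrite('pics/e2.png',cv2.resize(a[150:310,260:460],None,fx=3,fy=3))
E
```

```text
clock: 8.63
eef_pos: [592.6, 283.6, 160.3]
tcp_rot: [-1.57, -0.001, -0.157]
contact_force: [0.6, 0.3, -0.4]
opening: 0.588
[592.552 283.586 160.344] 0.5884941217438533 [ 0.61   0.299 -0.409] [-1.57  -0.001 -0.157]
```

View pics/e1.png

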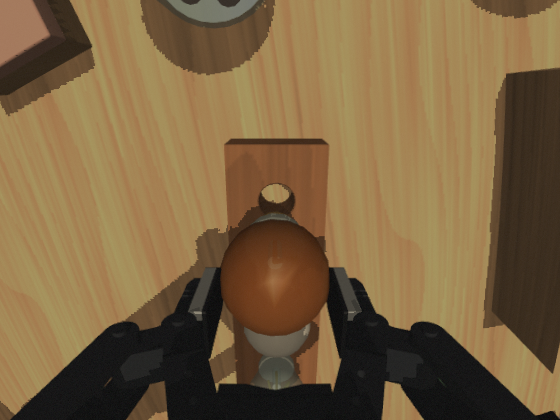

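View pics/e2.png

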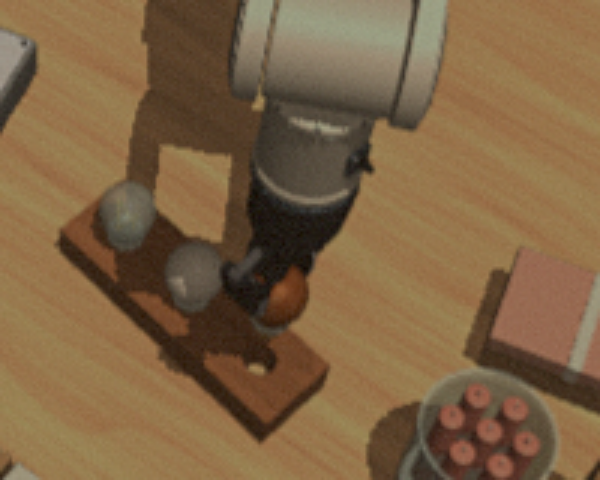

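```bash
python3 -m crank '[[0,0,0,0,-2,0,-1],[0,0,0,0,-2,0,-1],[0,0,0,0,-2,0,-1],[0,0,0,0,-1,0,-1],[0,0,0,0,0,-1,-1],[0,0,0,0,0,-2,-1],[0,0,0,0,0,-3,-1],[0,0,0,0,0,-3,-1],[0,0,0,0,0,-3,-1],[0,0,0,0,0,-3,-1]]'
python3 - <<'E'
from h import *
i=cams.camera_info('wrist');K,k1,M=i['intrinsics'],i['k1'],i['hand_eye']
def tr(uv,y):
    o,v=ray((K,k1,M),uv); return o+v*(y-o[1])/v[1]
for y in(-8,-9.2,-11): print(tr((275,278),y))
print(np.linalg.norm(tr((221,278),-9.2)-tr((329,278),-9.2)))
E
python3 go.py 558 -126 230 -9
```

```text
clock: 9.57
eef_pos: [560.8, 130.0, 216.6]
tcp_rot: [-1.58, 0.016, -0.149]
contact_force: [0.4, -0.3, -0.2]
opening: 0.589
[-0.984 -8.    -2.553]
[-0.986 -9.2   -1.855]
[ -0.989 -11.     -0.809]
53.98566542367176
at [560.769 130.05  216.586] rot [-90.532   0.942  -8.564] shift cm [  3.517  -1.164 -25.373] turn [ 0.535  0.44  -0.94 ] t 9.57 F [ 0.417 -0.305 -0.165] q [ 0.227  0.289  1.729 -0.003  1.142  0.377]
```

```bash
python3 -m crank '[[0.5,0.4,-0.9,0.4,-0.8,-2.5,-1],[0,0,0,0.4,-0.3,-3,-1],[0,0,0,0.4,0,-3.5,-1],[0,0,0,0.4,0,-3.5,-1],[0,0,0,0.4,0,-3.5,-1],[0,0,0,0.4,0,-3,-1],[0,0,0,0.3,0,-2,-1],[0,0,0,0.2,0,-1,-1],[0,0,0,0,0,0,-1],[0,0,0,0,0,0,-1]]'
python3 go.py 557.6 -124.5 205.3 -9
```

```text
clock: 10.4
eef_pos: [540.2, -111.7, 212.9]
tcp_rot: [-1.576, 0.02, -0.162]
contact_force: [-1.0, -1.0, -1.1]
opening: 0.589
at [ 540.24  -111.719  212.905] rot [-90.326   1.163  -9.286] shift cm [ 1.935  0.727 -0.977] turn [ 0.323 -0.283 -1.164] t 10.4 F [-1.024 -1.017 -1.148] q [-0.202  0.256  1.783 -0.007  1.123 -0.037]
```

```bash
python3 -m crank '[[0.3,-0.3,-1.1,0.9,0.3,-0.5,-1],[0,0,0,0.9,0.3,-0.4,-1],[0,0,0,0,0,0,-1],[0,0,0,0,0,0,-1],[0,0,0,0,0,0,-1],[0,0,0,0,0,0,-1],[0,0,0,0,0,0,-1],[0,0,0,0,0,0,-1],[0,0,0,0,0,0,-1],[0,0,0,0,0,0,-1]]'
python3 go.py 557.6 -124.5 205.3 -9
```

```text
clock: 11.23
eef_pos: [558.6, -118.6, 204.8]
tcp_rot: [-1.569, 0.001, -0.15]
contact_force: [0.1, 0.4, -0.0]
opening: 0.591
at [ 558.601 -118.583  204.771] rot [-89.904   0.039  -8.587] shift cm [-0.011 -0.054 -0.6  ] turn [-0.096  0.413 -0.039] t 11.23 F [ 0.088  0.379 -0.041] q [-0.213  0.284  1.764  0.002  1.094 -0.064]
```

```bash
python3 -m crank '[[-0.1,0.4,0,0,0,-0.6,-1],[0,0,0,0,0,0,-1],[0,0,0,0,0,0,-1],[0,0,0,0,0,0,-1],[0,0,0,0,0,0,-1],[0,0,0,0,0,0,-1],[0,0,0,0,0,0,-1],[0,0,0,0,0,0,-1],[0,0,0,0,0,0,-1],[0,0,0,0,0,0,-1]]'
python3 go.py 557.6 -124.5 205.3 -9
python3 - <<'E'
from h import *
import pickle
s=r.sense();a=cams.grab_frame('wrist');cv2.imwrite('pics/f1.png',a);pickle.dump(s,open('f1.pkl','wb'))
b=cv2.imread('pics/e1.png')
f=lambda a:cv2.resize(a[130:340,200:350],None,fx=2.6,fy=2.6,interpolation=cv2.INTER_CUBIC)
cv2.imwrite('pics/f2.png',np.hstack([f(b),f(a)]))
E
```

```text
clock: 12.07
eef_pos: [557.5, -125.4, 205.1]
tcp_rot: [-1.571, 0.0, -0.158]
contact_force: [0.0, 0.2, -0.6]
opening: 0.588
at [ 557.487 -125.428  205.093] rot [-90.018   0.015  -9.059] shift cm [-0.003 -0.021  0.093] turn [ 0.018 -0.059 -0.015] t 12.07 F [ 0.02   0.2   -0.587] q [-0.224  0.284  1.764 -0.     1.094 -0.065]
```

View pics/f2.png

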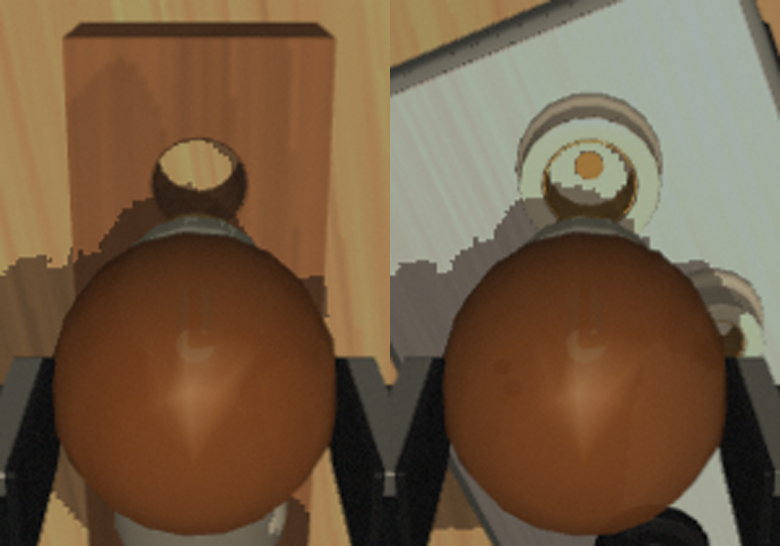

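```bash
python3 - <<'E'
from h import *
import pickle
s=dict(eef_pos=np.array([592.552,283.586,160.344]),tcp_rot=np.array([-1.57,-.001,-.157]))
f=lambda x,y:((x+.5)/2.6-.5+200,(y+.5)/2.6-.5+130)
c=cam('wrist',s)
# near edge/far edge of hole, 31mm
p=plane(c,f(199,138),45);q1,q2=plane(c,f(152,182),45),plane(c,f(246,182),45)
print('far edge',p,'sides',q1,q2,np.linalg.norm(q1-q2)); zt=np.array([np.sin(.157),np.cos(.157),0]); print('hole',p-15.5*zt,(q1+q2)/2)
c=cam('wrist',pickle.load(open('f1.pkl','rb')))
p=plane(c,f(199,137.5),90);q1,q2=plane(c,f(151,182),90),plane(c,f(247,182),90)
print('mouth',p-15.5*zt,(q1+q2)/2,np.linalg.norm(q1-q2))
E
```

```text
far edge [595.288 299.438  45.   ] sides [577.874 287.266  45.   ] [608.168 282.494  45.   ] 30.66831941739225
hole [592.864 284.129  45.   ] [593.021 284.88   45.   ]
mouth [ 557.688 -124.763   90.   ] [ 557.804 -124.162   90.   ] 31.29169991986311
```

```bash
python3 -m crank '[[0,0,0,0.05,0.5,0.1,-1],[0,0,0,0,1,0,-1],[0,0,0,0,1,0,-1],[0,0,0,0,1,0,-1],[0,0,0,0,1,0,-1],[0,0,0,0,0.4,0,-1],[0,0,0,0,0,0,-1],[0,0,0,0,0,0,-1],[0,0,0,0,0,0,-1],[0,0,0,0,0,0,-1]]'
python3 go.py 558 -124.5 155 -9
```

```text
clock: 12.95
eef_pos: [557.0, -124.1, 148.7]
tcp_rot: [-1.571, 0.004, -0.158]
contact_force: [-0.5, -0.2, -0.6]
opening: 0.588
at [ 556.961 -124.077  148.729] rot [-90.007   0.215  -9.05 ] shift cm [ 0.107 -0.628 -0.026] turn [ 0.007 -0.05  -0.215] t 12.95 F [-0.549 -0.226 -0.624] q [-0.222  0.348  1.813 -0.     0.984 -0.063]
```

```bash
python3 - <<'E'
from h import *
a=cams.grab_frame('wrist')
b=cams.grab_frame('scene')
cv2.imwrite('pics/g1.png',np.hstack([cv2.resize(a[100:340,190:380],(400,505),interpolation=cv2.INTER_CUBIC),cv2.resize(b[130:230,190:270],(400,505),interpolation=cv2.INTER_CUBIC)]))
E
```

```text
(no output)
```

View pics/g1.png

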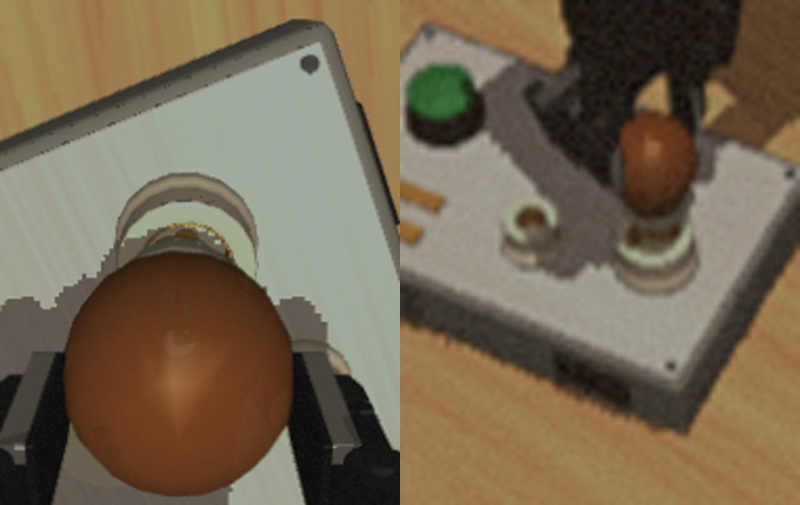

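```bash
python3 -m crank '[[0,0,-0.2,0.1,0.1,0,-1],[0,0,0,0,0.25,0,-1],[0,0,0,0,0.25,0,-1],[0,0,0,0,0.25,0,-1],[0,0,0,0,0.25,0,-1],[0,0,0,0,0.2,0,-1],[0,0,0,0,0.2,0,-1],[0,0,0,0,0,0,-1],[0,0,0,0,0,0,-1],[0,0,0,0,0,0,-1]]'
python3 go.py 558 -124.5 124.8 -9
```

```text
clock: 13.88
eef_pos: [558.8, -124.4, 133.3]
tcp_rot: [-1.571, -0.002, -0.158]
contact_force: [0.3, -0.4, -0.4]
opening: 0.587
at [ 558.821 -124.425  133.269] rot [-90.015  -0.142  -9.053] shift cm [-0.082  0.847 -0.02 ] turn [ 0.015 -0.053  0.142] t 13.88 F [ 0.31  -0.413 -0.385] q [-0.222  0.367  1.826 -0.     0.946 -0.064]
```

```bash
python3 -m crank '[[0,0,0.1,-0.05,0.1,0,-1],[0,0,0,0,0.1,0,-1],[0,0,0,0,0.1,0,-1],[0,0,0,0,0.1,0,-1],[0,0,0,0,0.1,0,-1],[0,0,0,0,0.1,0,-1],[0,0,0,0,0.1,0,-1],[0,0,0,0,0,0,-1],[0,0,0,0,0,0,-1],[0,0,0,0,0,0,-1]]'
python3 go.py 558 -124.5 124.8 -9
```

```text
clock: 14.72
eef_pos: [558.5, -124.4, 125.8]
tcp_rot: [-1.571, -0.001, -0.158]
contact_force: [0.1, 1.0, 0.0]
opening: 0.589
at [ 558.5   -124.379  125.793] rot [-90.016  -0.06   -9.052] shift cm [-0.048  0.099 -0.02 ] turn [ 0.016 -0.052  0.06 ] t 14.72 F [0.051 0.966 0.044] q [-0.222  0.377  1.831 -0.     0.933 -0.063]
```

```bash
python3 -m crank '[[0,0,0,0,0.05,0,-1],[0,0,0,0,0.05,0,-1],[0,0,0,0,0.05,0,-1],[0,0,0,0,0,0,-1],[0,0,0,0,0,0,-1],[0,0,0,0,0,0,-1],[0,0,0,0,0,0,-1],[0,0,0,0,0,0,-1],[0,0,0,0,0,0,-1],[0,0,0,0,0,0,-1]]'
python3 go.py 558 -124.5 124.8 -9
```

```text
clock: 15.55
eef_pos: [558.7, -124.4, 124.4]
tcp_rot: [-1.571, -0.001, -0.158]
contact_force: [0.6, 0.1, -0.3]
opening: 0.589
at [ 558.662 -124.433  124.424] rot [-90.02   -0.084  -9.051] shift cm [-0.064 -0.038 -0.017] turn [ 0.02  -0.051  0.084] t 15.55 F [ 0.637  0.087 -0.251] q [-0.222  0.379  1.831 -0.     0.93  -0.063]
```

```bash
python3 -m crank '[[0,0,0,0,0.05,0,-1],[0,0,0,0,0.05,0,-1],[0,0,0,0,0,0,-1],[0,0,0,0,0,0,-1],[0,0,0,0,0,0,-1],[0,0,0,0,0,0,-1],[0,0,0,0,0,0,-1],[0,0,0,0,0,0,-1],[0,0,0,0,0,0,-1],[0,0,0,0,0,0,-1]]'
python3 go.py 558 -124.5 124.8 -9
python3 - <<'E'
from h import *
b=cams.grab_frame('scene')
cv2.imwrite('pics/g2.png',cv2.resize(b[130:230,190:270],None,fx=6,fy=6,interpolation=cv2.INTER_CUBIC))
E
```

```text
clock: 16.38
eef_pos: [558.9, -124.8, 124.3]
tcp_rot: [-1.572, -0.002, -0.158]
contact_force: [-0.6, 0.6, 0.7]
opening: 0.591
at [ 558.877 -124.77   124.263] rot [-90.049  -0.114  -9.038] shift cm [-0.091 -0.054  0.013] turn [ 0.049 -0.038  0.114] t 16.38 F [-0.614  0.558  0.714] q [-0.222  0.379  1.831 -0.001  0.929 -0.064]
```

View pics/g2.png

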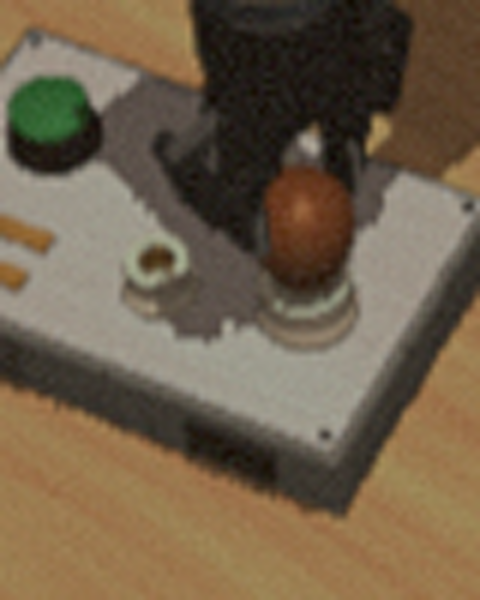

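```bash
python3 -m crank '[[0,0,0,0,0.07,0,-1],[0,0,0,0,0.07,0,-1],[0,0,0,0,0.07,0,-1],[0,0,0,0,0.07,0,-1],[0,0,0,0,0.07,0,-1],[0,0,0,0,0.07,0,-1],[0,0,0,0,0.07,0,-1],[0,0,0,0,0.07,0,-1],[0,0,0,0,0.07,0,-1],[0,0,0,0,0.07,0,-1]]'
python3 go.py 558 -124.5 124.8 -9
```

```text
clock: 17.27
eef_pos: [559.0, -125.0, 124.1]
tcp_rot: [-1.572, -0.003, -0.158]
contact_force: [-2.9, 0.6, 8.9]
opening: 0.59
at [ 559.016 -125.019  124.069] rot [-90.073  -0.162  -9.025] shift cm [-0.108 -0.074  0.035] turn [ 0.073 -0.025  0.162] t 17.27 F [-2.885  0.593  8.892] q [-0.222  0.379  1.832 -0.001  0.928 -0.064]
```

```bash
python3 -m crank '[[0,0,0,0,0,0,-1],[0,0,0,0,0,0,-1],[0,0,0,0,0,0,0.3],[0,0,0,0,0,0,0.5],[0,0,0,0,0,0,0.7],[0,0,0,0,0,0,0.9],[0,0,0,0,0,0,1],[0,0,0,0,0,0,1],[0,0,0,0,0,0,1],[0,0,0,0,0,0,1]]'
python3 - <<'E'
from h import *
s=r.sense();print(s['eef_pos'],s['opening'])
a=cams.grab_frame('wrist')
b=cams.grab_frame('scene')
cv2.imwrite('pics/g3.png',np.hstack([cv2.resize(a[100:340,130:420],(500,414),interpolation=cv2.INTER_CUBIC),cv2.resize(b[130:230,210:270],(248,414),interpolation=cv2.INTER_CUBIC)]))
E
```

```text
clock: 18.1
eef_pos: [559.0, -124.8, 123.5]
tcp_rot: [-1.572, -0.003, -0.158]
contact_force: [-0.1, 0.4, 0.4]
opening: 0.999
[ 559.008 -124.84   123.531] 0.9987026100976176
```

View pics/g3.png

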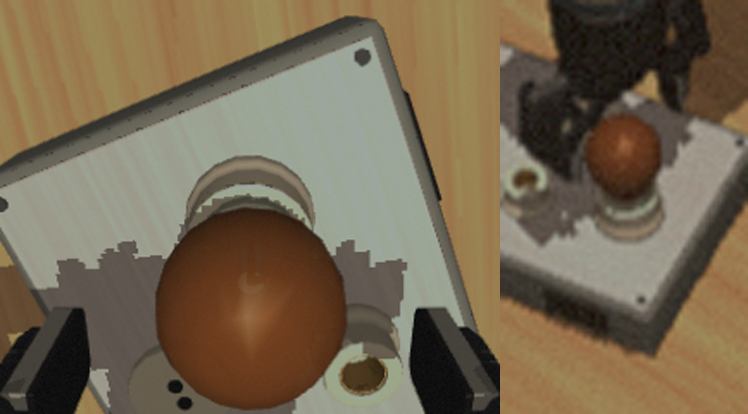

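```bash
python3 -m crank '[[0,0,0,0,-0.3,0,1],[0,0,0,0,-0.8,0,1],[0,0,0,0,-1,0,1],[0,0,0,0,-1.5,0,1],[0,0,0,0,-2,0,1],[0,0,0,0,-2,0,1],[0,0,0,0,-2,0,1],[0,0,0,0,-1,0,1],[0,0,0,0,0,0,1],[0,0,0,0,0,0,1]]'
python3 - <<'E'
from h import *
import pickle
s=r.sense();pickle.dump(s,open('k1.pkl','wb'))
a=cams.grab_frame('wrist');cv2.imwrite('pics/k1.png',a)
b=cams.grab_frame('scene');cv2.imwrite('pics/k1s.png',b)
t=cams.grab_frame('top');cv2.imwrite('pics/k1t.png',t)
ct=cam('top');print(plane(ct,(417,218),0),plane(ct,(437,211),185),plane(ct,(433,268),30))
cv2.imwrite('pics/k2.png',np.hstack([cv2.resize(a,(480,360)),cv2.resize(b[130:230,190:270],(288,360),interpolation=cv2.INTER_CUBIC)]))
E
python3 go.py 557.3 -298 240 -9
```

```text
clock: 19.03
eef_pos: [558.9, -124.7, 240.7]
tcp_rot: [-1.572, -0.006, -0.158]
contact_force: [0.3, 0.5, -0.2]
opening: 0.998
[ 575.214 -479.341    0.   ] [ 576.748 -486.459  185.   ] [ 397.821 -524.956   30.   ]
at [ 558.195 -124.586  239.131] rot [-90.06   -0.174  -9.032] shift cm [  2.634  -0.061 -17.141] turn [ 0.06  -0.032  0.174] t 19.18 F [-0.194  1.211 -0.62 ] q [-0.222  0.25   1.729 -0.001  1.159 -0.064]
```

View pics/k2.png

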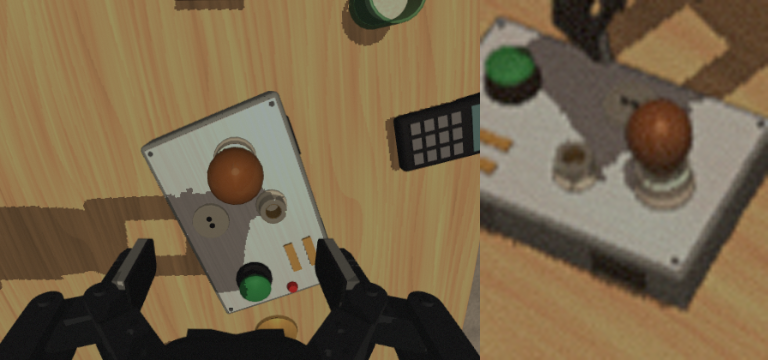

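```bash
python3 - <<'E'
from h import *
import pickle
c=cam('wrist',pickle.load(open('k1.pkl','rb')))
res={}
for n,f,box,cc in [('w','k1',(110,290,180,330),c),('s','k1s',(145,190,215,265),cam('scene')),('t','k1t',(195,235,300,345),cam('top'))]:
    im=cv2.imread(f'pics/{f}.png');y0,y1,x0,x1=box
    h=cv2.cvtColor(im[y0:y1,x0:x1],cv2.COLOR_BGR2HSV)
    m=((h[...,0]>6)&(h[...,0]<17)&(h[...,1]>140)).astype(np.uint8)
    k,l,st,ce=cv2.connectedComponentsWithStats(m);j=1+np.argmax(st[1:,4]);cn=max(cv2.findContours((l==j).astype(np.uint8),0,1)[0],key=cv2.contourArea)
    (u,v),rad=cv2.minEnclosingCircle(cn);print(n,u+x0,v+y0,rad,st[j]);res[n]=(cc,(u+x0,v+y0));print(plane(cc,(u+x0,v+y0),134))
print(tri([ray(*res['w']),ray(*res['s'])]),tri([ray(*x) for x in res.values()]))
E
```

```text
w 274.1451644897461 204.9516143798828 33.249267578125 [  62   62   65   67 3361]
[ 557.815 -125.362  134.   ]
s 239.5 167.39473724365234 9.721781730651855 [ 16  13  17  20 254]
[ 564.347 -122.143  134.   ]
t 321.0 217.04999923706055 5.050100803375244 [19 17  5 11 35]
[ 552.673 -121.16   134.   ]
(array([ 557.156, -129.696,  120.198]), [np.float64(0.04902684899207119), np.float64(0.04902684899181377)]) (array([ 556.649, -126.388,  122.859]), [np.float64(2.4879101006861846), np.float64(2.6126847228640773), np.float64(4.886654627732203)])
```

```bash
python3 -m crank '[[0,0,0.1,0.5,0,-2.5,0.5],[0,0,0,0.5,0,-3.5,0],[0,0,0,0.5,0,-3.5,-0.5],[0,0,0,0.5,0,-3.5,-1],[0,0,0,0.4,0,-2.5,-1],[0,0,0,0.2,0,-1.5,-1],[0,0,0,0,0,0,-1],[0,0,0,0,0,0,-1],[0,0,0,0,0,0,-1],[0,0,0,0,0,0,-1]]'
python3 go.py 557.3 -298 180 -9
python3 - <<'E'
from h import *
import pickle
s=r.sense();pickle.dump(s,open('l1.pkl','wb'))
a=cams.grab_frame('wrist');cv2.imwrite('pics/l1.png',a)
E
```

```text
clock: 20.02
eef_pos: [552.4, -298.3, 226.7]
tcp_rot: [-1.565, 0.017, -0.154]
contact_force: [0.5, -0.4, -0.0]
opening: -0.002
at [ 552.385 -298.276  226.745] rot [-89.657   0.95   -8.845] shift cm [0.559 4.666 0.075] turn [-0.342  0.152 -0.951] t 20.02 F [ 0.451 -0.364 -0.04 ] q [-0.498  0.36   1.605  0.     1.195 -0.343]
```

View pics/l1.png

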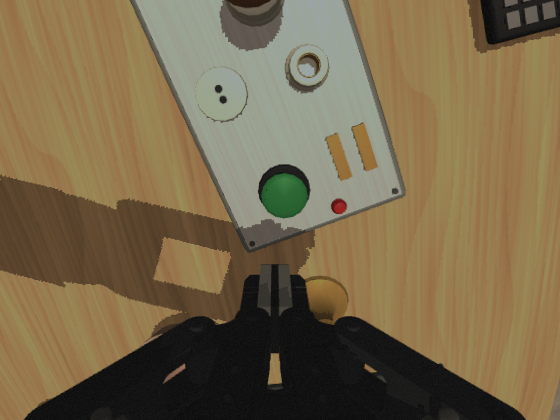

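```bash
python3 - <<'E'
from h import *
import pickle
c=cam('wrist',pickle.load(open('l1.pkl','rb')))
im=cv2.imread('pics/l1.png');h=cv2.cvtColor(im,cv2.COLOR_BGR2HSV)
m=cv2.inRange(h,(45,120,40),(85,255,255));m[:150]=0;m[240:]=0
cn=max(cv2.findContours(m,0,1)[0],key=cv2.contourArea);(u,v),rad=cv2.minEnclosingCircle(cn);print(u,v,rad)
for z in(88,91,93):print(plane(c,(u,v),z),np.linalg.norm(plane(c,(u-rad,v),z)-plane(c,(u+rad,v),z)))
E
python3 go.py 557.5 -298 118 -9
```

```text
283.95098876953125 195.24510192871094 23.115819931030273
[ 557.246 -299.718   88.   ] 42.3997818591557
[ 557.339 -298.879   91.   ] 41.967713321234775
[ 557.401 -298.32    93.   ] 41.6796676292875
at [ 552.413 -298.032  226.806] rot [-89.655   0.95   -8.82 ] shift cm [ 0.683 10.871  0.016] turn [-0.344  0.177 -0.95 ] t 20.07 F [-0.007  0.821  0.571] q [-0.497  0.36   1.605  0.     1.195 -0.343]
```

```bash
python3 -m crank '[[-0.3,0.2,-0.9,0.5,1,0,-1],[0,0,0,0,2,0,-1],[0,0,0,0,2,0,-1],[0,0,0,0,2,0,-1],[0,0,0,0,1.5,0,-1],[0,0,0,0,0.8,0,-1],[0,0,0,0,0.3,0,-1],[0,0,0,0,0,0,-1],[0,0,0,0,0,0,-1],[0,0,0,0,0,0,-1]]'
python3 go.py 557.4 -298.6 104 -9
```

```text
clock: 20.9
eef_pos: [561.8, -289.8, 132.0]
tcp_rot: [-1.571, -0.006, -0.147]
contact_force: [-0.3, 0.2, 0.6]
opening: 0.0
at [ 561.792 -289.794  131.95 ] rot [-90.004  -0.369  -8.419] shift cm [-0.324  2.793 -0.935] turn [0.002 0.581 0.369] t 20.9 F [-0.282  0.201  0.603] q [-0.48   0.45   1.696  0.002  0.989 -0.334]
```

```bash
python3 -m crank '[[0,0.5,0.3,-0.3,0.5,-0.9,-1],[0,0,0,0,0.5,0,-1],[0,0,0,0,0.4,0,-1],[0,0,0,0,0.2,0,-1],[0,0,0,0,0,0,-1],[0,0,0,0,0,0,-1],[0,0,0,0,0,0,-1],[0,0,0,0,0,0,-1],[0,0,0,0,0,0,-1],[0,0,0,0,0,0,-1]]'
python3 go.py 557.4 -298.6 104 -9
python3 - <<'E'
from h import *
a=cams.grab_frame('wrist');b=cams.grab_frame('scene')
cv2.imwrite('pics/m1.png',np.hstack([cv2.resize(a,(480,360)),cv2.resize(b[120:210,170:242],(288,360),interpolation=cv2.INTER_CUBIC)]))
E
```

```text
clock: 21.73
eef_pos: [558.5, -300.6, 117.2]
tcp_rot: [-1.572, -0.005, -0.157]
contact_force: [-0.2, 0.4, -0.2]
opening: 0.0
at [ 558.524 -300.571  117.199] rot [-90.093  -0.289  -9.023] shift cm [-0.149  1.319  0.179] turn [ 0.093 -0.023  0.289] t 21.73 F [-0.239  0.436 -0.22 ] q [-0.496  0.471  1.701  0.     0.965 -0.339]
```

View pics/m1.png

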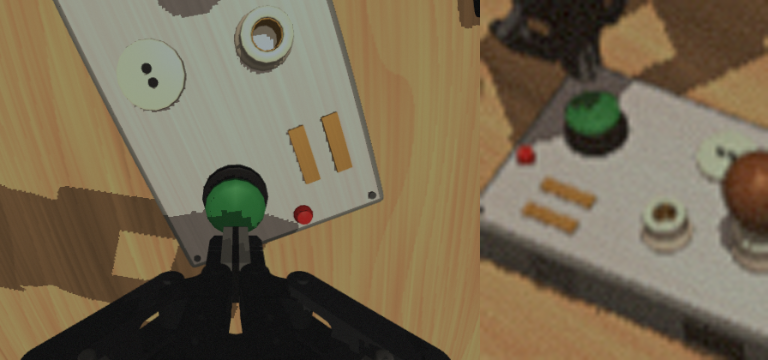

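```bash
python3 -m crank '[[0.1,0,0.3,-0.15,0.2,0.2,-1],[0,0,0,0,0.2,0,-1],[0,0,0,0,0.2,0,-1],[0,0,0,0,0.2,0,-1],[0,0,0,0,0.1,0,-1],[0,0,0,0,0,0,-1],[0,0,0,0,0,0,-1],[0,0,0,0,0,0,-1],[0,0,0,0,0,0,-1],[0,0,0,0,0,0,-1]]'
python3 go.py 557.4 -298.6 94 -9
```

```text
clock: 22.67
eef_pos: [557.2, -297.9, 107.0]
tcp_rot: [-1.57, 0.001, -0.157]
contact_force: [-0.9, 0.8, 0.4]
opening: -0.001
at [ 557.214 -297.937  107.017] rot [-89.976   0.059  -9.009] shift cm [ 0.03   1.302 -0.063] turn [-0.024 -0.009 -0.059] t 22.67 F [-0.866  0.763  0.445] q [-0.493  0.483  1.707  0.     0.952 -0.336]
```

```bash
python3 -m crank '[[0,0,0,0,0.15,0,-1],[0,0,0,0,0.15,0,-1],[0,0,0,0,0.15,0,-1],[0,0,0,0,0.15,0,-1],[0,0,0,0,0.15,0,-1],[0,0,0,0,0.15,0,-1],[0,0,0,0,0.15,0,-1],[0,0,0,0,0.1,0,-1],[0,0,0,0,0.1,0,-1],[0,0,0,0,0.1,0,-1]]'
python3 go.py 557.4 -298.6 94 -9
```

```text
clock: 23.5
eef_pos: [557.3, -298.0, 92.3]
tcp_rot: [-1.57, 0.001, -0.157]
contact_force: [-0.5, -0.5, -0.6]
opening: 0.004
at [ 557.324 -298.018   92.315] rot [-89.983   0.037  -9.014] shift cm [ 0.017 -0.168 -0.056] turn [-0.017 -0.014 -0.037] t 23.5 F [-0.475 -0.488 -0.595] q [-0.493  0.501  1.716  0.     0.925 -0.336]
```

```bash
python3 - <<'E'
from h import *
print(r.sense()['contact_force'],r.sense()['eef_pos'])
a=cams.grab_frame('wrist');b=cams.grab_frame('scene')
cv2.imwrite('pics/m2.png',np.hstack([cv2.resize(a[150:400,170:380],(420,500),interpolation=cv2.INTER_CUBIC),cv2.resize(b[130:180,175:213],(380,500),interpolation=cv2.INTER_CUBIC)]))
E
```

```text
[-0.475 -0.488 -0.595] [ 557.324 -298.018   92.315]
```

View pics/m2.png

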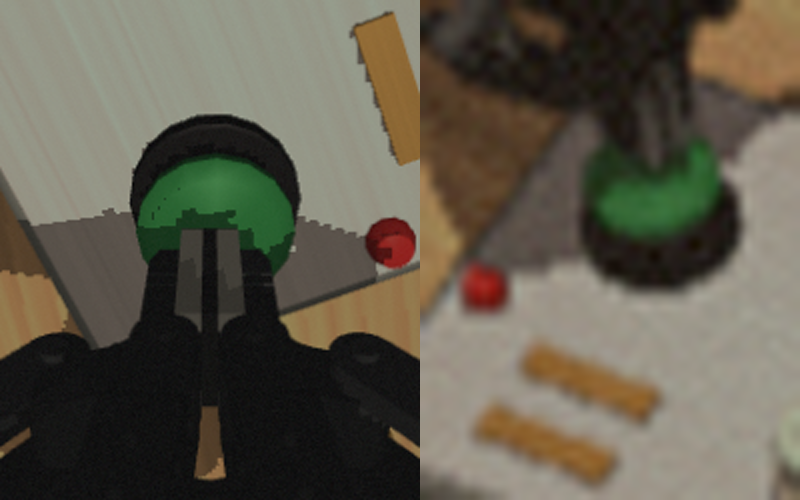

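```bash
python3 -c "
from rig import r;print(r.nose_length)"; python3 -m crank '[[0,0,0,0,0.1,0,-1],[0,0,0,0,0.1,0,-1],[0,0,0,0,0.1,0,-1],[0,0,0,0,0.1,0,-1],[0,0,0,0,0.1,0,-1],[0,0,0,0,0.1,0,-1],[0,0,0,0,0.1,0,-1],[0,0,0,0,0.1,0,-1],[0,0,0,0,0.1,0,-1],[0,0,0,0,0.1,0,-1]]'
python3 go.py 557.4 -298.6 94 -9
python3 - <<'E'
from h import *
a=cams.grab_frame('wrist');b=cams.grab_frame('scene')
cv2.imwrite('pics/m3.png',np.hstack([cv2.resize(a[150:400,170:380],(420,500),interpolation=cv2.INTER_CUBIC),cv2.resize(b[130:180,175:213],(380,500),interpolation=cv2.INTER_CUBIC)]))
E
```

```text
11.0
clock: 24.43
eef_pos: [557.5, -298.1, 81.6]
tcp_rot: [-1.571, 0.0, -0.157]
contact_force: [-0.4, 0.5, -0.8]
opening: -0.002
at [ 557.484 -298.123   81.628] rot [-89.994   0.012  -9.011] shift cm [-0.001 -1.237 -0.048] turn [-0.006 -0.011 -0.012] t 24.43 F [-0.351  0.484 -0.845] q [-0.493  0.515  1.722  0.     0.905 -0.336]
```

View pics/m3.png

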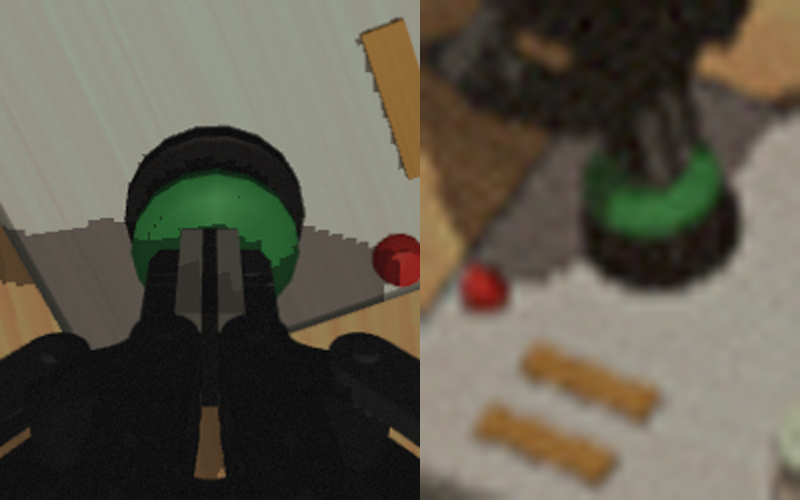

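```bash
python3 - <<'E'
from h import *
i=cams.camera_info('wrist');c=(i['intrinsics'],i['k1'],i['hand_eye'])
for y in(-13,-8,0,5,11,20): print(y,[proj(c,np.array([0,y,z])) for z in(-11,0,11)])
s=r.sense();cw=cam('wrist',s);print(s['eef_pos'],s['contact_force'])
for z in (83,93): print(z,proj(cw,np.array([557.4,-298.6,z])))
a=cams.grab_frame('wrist');h=cv2.cvtColor(a,cv2.COLOR_BGR2HSV);m=cv2.inRange(h,(45,120,30),(85,255,255));m[:150]=0
ys,xs=np.nonzero(m);print(xs.min(),xs.max(),ys.min(),ys.max())
w=xs.max()-xs.min()+1
for z in(80,85,90,95): print(z,np.linalg.norm(plane(cw,(xs.min(),265),z)-plane(cw,(xs.max()+1,265),z)))
E
```

```text
-13 [array([276.949, 297.907]), array([277.028, 278.589]), array([277.109, 258.287])]
-8 [array([276.89 , 292.398]), array([276.964, 273.481]), array([277.041, 253.636])]
0 [array([276.801, 284.178]), array([276.87 , 265.875]), array([276.94 , 246.725])]
5 [array([276.749, 279.378]), array([276.815, 261.443]), array([276.882, 242.706])]
11 [array([276.69 , 273.929]), array([276.752, 256.42 ]), array([276.816, 238.159])]
20 [array([276.607, 266.335]), array([276.665, 249.433]), array([276.723, 231.846])]
[ 557.339 -298.025   81.47 ] [ 0.048 -0.432 -0.791]
83 [277.172 268.234]
93 [277.297 278.049]
236 318 235 297
80 43.80825088491951
85 42.410104305528904
90 41.01195772613829
95 39.61381114674779
```

```bash
python3 - <<'E'
from h import *
s=r.sense();cw=cam('wrist',s);cs=cam('scene')
print(tri([ray(cw,(275,265)),ray(cs,(199,148.5))]))
for z in(81,93,100):print(plane(cw,(275,265),z),plane(cs,(199,148.5),z))
b=cams.grab_frame('scene');t=cams.grab_frame('top')
cv2.imwrite('pics/m4.png',np.hstack([cv2.resize(b[120:190,170:240],(400,400),interpolation=cv2.INTER_CUBIC),cv2.resize(t[190:250,340:400],(400,400),interpolation=cv2.INTER_CUBIC)]))
print(s['joint_efforts'])
E
```

```text
(array([ 555.873, -302.021,   73.054]), [np.float64(0.07627035750461851), np.float64(0.07627035750475404)])
[ 556.507 -297.768   81.   ] [ 559.879 -296.862   81.   ]
[ 557.493 -291.47    93.   ] [ 565.921 -288.94    93.   ]
[ 558.068 -287.796  100.   ] [ 569.445 -284.319  100.   ]
[ -0.001 -65.449 -28.091   0.     -0.011  -0.   ]
```

View pics/m4.png

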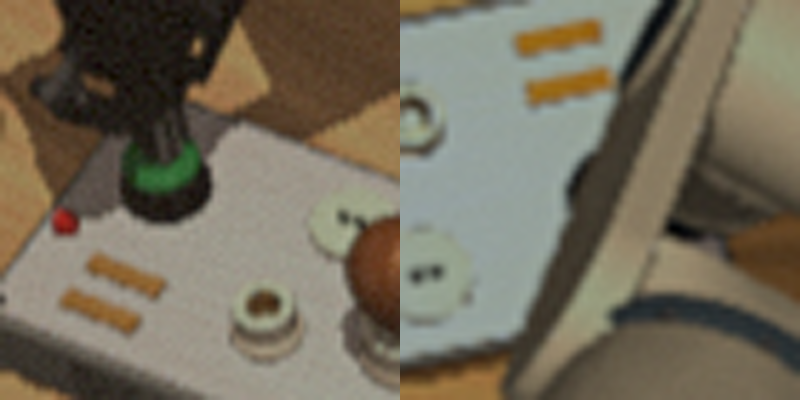

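```bash
python3 -m crank '[[0,0,0,0,0.1,0,-1],[0,0,0,0,0.1,0,-1],[0,0,0,0,0.1,0,-1],[0,0,0,0,0.1,0,-1],[0,0,0,0,0.1,0,-1],[0,0,0,0,0.1,0,-1],[0,0,0,0,0.1,0,-1],[0,0,0,0,0.1,0,-1],[0,0,0,0,0.1,0,-1],[0,0,0,0,0.1,0,-1]]'
python3 go.py 557.4 -298.6 94 -9
python3 - <<'E'
from h import *
a=cams.grab_frame('wrist');b=cams.grab_frame('scene')
cv2.imwrite('pics/m5.png',np.hstack([cv2.resize(a[150:400,170:380],(420,500),interpolation=cv2.INTER_CUBIC),cv2.resize(b[130:180,175:213],(380,500),interpolation=cv2.INTER_CUBIC)]))
E
```

```text
clock: 25.52
eef_pos: [557.9, -298.3, 75.3]
tcp_rot: [-1.571, -0.001, -0.157]
contact_force: [-2.7, 1.6, 7.6]
opening: 0.001
at [ 557.852 -298.306   75.344] rot [-90.016  -0.06   -9.016] shift cm [-0.038 -1.866 -0.037] turn [ 0.016 -0.016  0.06 ] t 25.52 F [-2.689  1.556  7.603] q [-0.493  0.523  1.725  0.     0.892 -0.336]
```

View pics/m5.png

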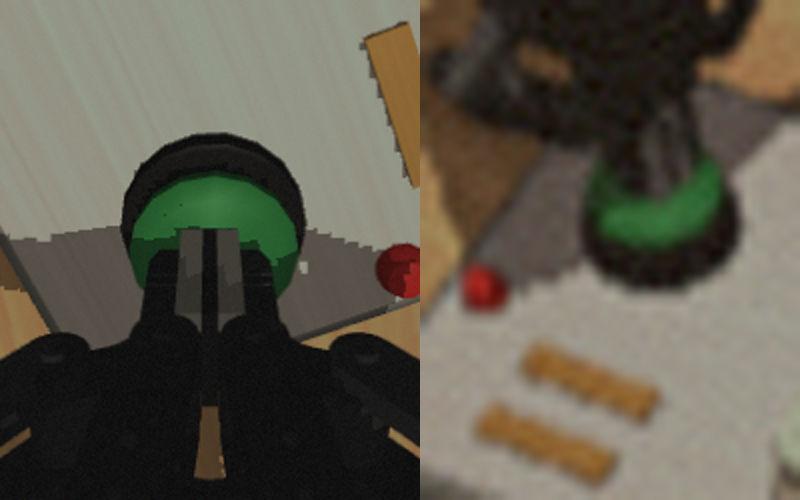

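```bash
python3 -m crank '[[0,0,0,0,0.14,0,-1],[0,0,0,0,0.14,0,-1],[0,0,0,0,0.14,0,-1],[0,0,0,0,0.14,0,-1],[0,0,0,0,0.14,0,-1],[0,0,0,0,0.14,0,-1],[0,0,0,0,0.14,0,-1],[0,0,0,0,0.14,0,-1],[0,0,0,0,0.14,0,-1],[0,0,0,0,0.14,0,-1]]'
python3 go.py 557.4 -298.6 69 -9
```

```text
clock: 26.45
eef_pos: [557.9, -298.3, 69.9]
tcp_rot: [-1.572, -0.002, -0.157]
contact_force: [-7.3, 3.4, 18.2]
opening: 0.003
at [ 557.92  -298.33    69.906] rot [-90.042  -0.126  -9.013] shift cm [-0.047  0.091 -0.035] turn [ 0.042 -0.013  0.126] t 26.45 F [-7.263  3.374 18.187] q [-0.493  0.53   1.729  0.     0.881 -0.336]
```

```bash
python3 -m crank '[[0,0,0,0,0.14,0,-1],[0,0,0,0,0.14,0,-1],[0,0,0,0,0.14,0,-1],[0,0,0,0,0.14,0,-1],[0,0,0,0,0.14,0,-1],[0,0,0,0,0.14,0,-1],[0,0,0,0,0.14,0,-1],[0,0,0,0,0.14,0,-1],[0,0,0,0,0.14,0,-1],[0,0,0,0,0.14,0,-1]]'
python3 go.py 557.4 -298.6 69 -9
python3 - <<'E'
from h import *
a=cams.grab_frame('wrist');b=cams.grab_frame('scene')
print(r.sense()['contact_force'],r.sense()['eef_pos'])
cv2.imwrite('pics/m6.png',np.hstack([cv2.resize(a[150:400,170:380],(420,500),interpolation=cv2.INTER_CUBIC),cv2.resize(b[130:180,175:213],(380,500),interpolation=cv2.INTER_CUBIC)]))
cv2.imwrite('pics/m7.png',b)
E
```

```text
clock: 27.28
eef_pos: [557.9, -298.4, 70.0]
tcp_rot: [-1.572, -0.004, -0.157]
contact_force: [-5.2, 2.5, 16.2]
opening: 0.004
at [ 557.946 -298.366   69.986] rot [-90.083  -0.23   -9.01 ] shift cm [-0.051  0.098 -0.032] turn [ 0.083 -0.01   0.23 ] t 27.28 F [-5.16   2.48  16.211] q [-0.493  0.529  1.73  -0.     0.878 -0.336]
[-5.476  2.305 14.796] [ 557.959 -298.35    69.973]
```

View pics/m6.png

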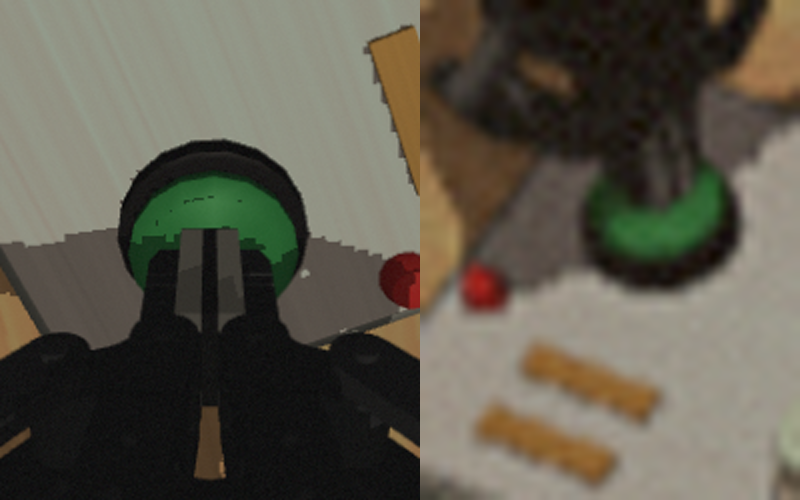

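View pics/m7.png

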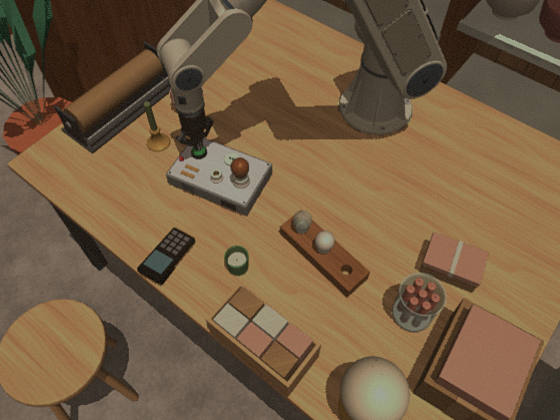

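```bash
python3 -m crank '[[0,0,0.1,0,0.16,0,-1],[0,0,0.1,0,0.16,0,-1],[0,0,0,0,0.17,0,-1],[0,0,0,0,0.18,0,-1],[0,0,0,0,0.18,0,-1],[0,0,0,0,0.18,0,-1],[0,0,0,0,0.18,0,-1],[0,0,0,0,0.18,0,-1],[0,0,0,0,0.18,0,-1],[0,0,0,0,0.18,0,-1]]'
python3 go.py 557.4 -298.6 69 -9
python3 - <<'E'
from h import *
for k in range(3):
    b=cams.grab_frame('scene'); s=r.sense();print(s['contact_force'],s['eef_pos'],s['clock'])
cv2.imwrite('pics/m8.png',cv2.resize(b[130:230,170:270],(600,600),interpolation=cv2.INTER_CUBIC))
E
```

```text
clock: 28.22
eef_pos: [558.0, -298.3, 69.9]
tcp_rot: [-1.573, -0.002, -0.157]
contact_force: [-6.4, 3.3, 19.3]
opening: -0.001
at [ 557.962 -298.345   69.91 ] rot [-90.128  -0.137  -9.007] shift cm [-0.052  0.091 -0.034] turn [ 0.128 -0.007  0.137] t 28.22 F [-6.405  3.32  19.288] q [-0.493  0.529  1.729 -0.002  0.88  -0.334]
[-5.489  3.029 19.159] [ 557.949 -298.361   69.909] 28.2667
[-6.6    3.446 19.07 ] [ 557.954 -298.365   69.902] 28.3167
[-6.682  3.532 18.867] [ 557.951 -298.38    69.906] 28.3667
```

View pics/m8.png

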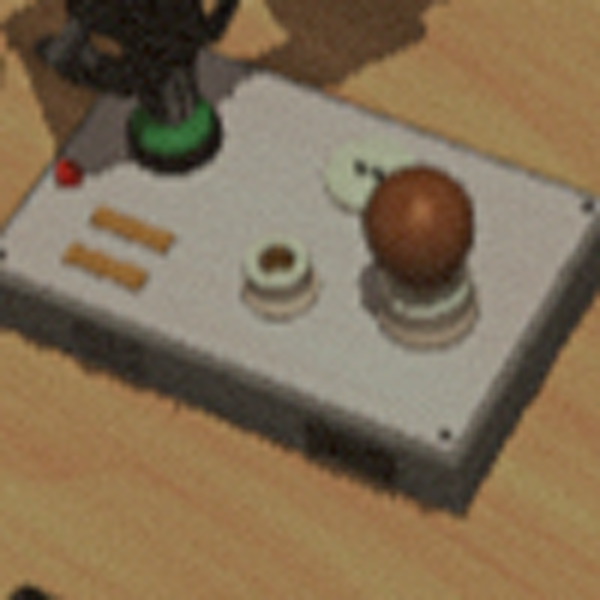

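```bash
python3 -c "
from rig import order;print(order.sign_off())"
```

```text
the job is handed in; nothing more can be done
None
```

The amber bulb is in the tester's large white holder and released. The arm was holding the green key down when I handed the job in at about 28.4 s.

**Bulb:**
- I gripped it across the rack at 30 N and lifted it over the other two bulbs.
- I aligned it by matching the holder's mouth to the rack hole in the wrist camera, then lowered it slowly.
- It stopped with about 9 N at 0.7 mm below the height I had calculated for a fully seated bulb. Later pictures show it standing upright in the holder.

**Key:**
- I pressed it with the closed fingertips. It stopped moving at a tool height of 70 mm.
- Raising the push from about 16 N to 19 N moved it less than 0.1 mm, and the spring needs only about 12 N at the stop, so I take it to be fully down.
- The last three readings held at about 19 N. In the scene picture the key head had dropped about 2.3 pixels, where roughly 2.6 were expected for the full 10 mm.

**Checks that disagreed:**
- The fingertips met the key about 25 mm lower in tool height than the stated nose length implied. I went by the force reading and the pictures for the press. It also means the bulb was probably gripped somewhat above its widest point, though it did not slip visibly.
- The scene camera gave heights about 9 mm too low throughout, so the seated bulb's height rests on the tool reading and the contact, not on that camera.
- There was a sideways force of about 7 N while the key was held.

In the last full scene picture the other bulbs and the rest of the counter look unmoved.

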